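# Unbolt the hatch of a riveted equipment box: hold the safety catch, slide the bolt

## Task

Unbolt the hatch of the riveted aluminium box: press the red safety catch right down with one fingertip and, while it is held down, push the yellow handle of the bolt fully back, away from the hatch, with the other fingertip. Then let go and draw clear, so that the catch springs up and locks the bolt open and the hatch rises a little on its seal by itself. Grip and lift nothing, do not open the hatch further, and leave the other things on the bench where they are.

Things in the scene. Friction and masses are not known exactly. Their poses are not given: they have to be found in the camera images.
- box: Riveted aluminium box on battens, fixed to the bench, 350 x 180 mm, flat deck 120 mm above the bench. Origin: on the bench below the lock. x (level) points from lock to hatch, y level to the left of x, z up. Below, positions in mm are in this frame. Box: x -125..225, y -90..90; hatch: x 63..212, flush with the deck, with a wire handle at x 157 up to z 146. Lock base plate on the deck: top z 123.
- bolt: The bolt with its yellow upright handle standing on the bolt: 8 mm thick in x (x -4..4 with the bolt home), 36 mm wide (y 10..46), top at z 164. Origin: the handle's middle in x and y, z 142; axes as the box. Moves to the box's -x with the bolt. On its hatch side 42 mm in x are free for a finger, above the bolt.
- handle_face (a point): Point on the face to push: the yellow handle's face that looks to the hatch, mid width (x 4 with the bolt home, y 28), z 152, 12 mm below the handle's top.
- bolt_guide (a point): Top of the bolt's guide next to the hatch (x 46..55, y 15..41), z 136. The bolt is a steel bar along x at y 28, 16 mm wide, top at z 132, whose nose lies over the hatch's edge. The other guide is at x -75..-66, same height.
- catch: The sprung catch. Origin: middle of its hinge pin, x 0, y 0, z 138; axes as the box at rest. The pin runs along x between two ears (x -70..-66 and 46..50, y -6..6, up to z 144). On one side of it is the red pad (see pad_top); on the other, at x -56, an arm with a tooth that drops into a notch in the bolt: one notch with the bolt home, one with it fully back.
- pad_top (a point): Good point to press on the red pad, 38 mm from its hinge; at rest y -37, z 148, right down y -38, z 140 (66 mm in y from the handle's middle). Pad: x -44..44, y -54..-10; at rest it slopes up away from the bolt by 0.22 rad, outer edge z 152; right down it is level. A tip can slide along it in x as the other, at the same height, pushes the handle.
- bolt_travel (a joint): Travel of the bolt in m: 0 home over the hatch (up to 2 mm of play), 0.030 fully back against its stop (towards the box's -x). Sliding friction about 3 N; it stays where it is left. The catch locks it home below 0.003 and open above 0.027.
- catch_angle (a joint): Angle of the catch in rad: 0 at rest with its tooth in a notch, 0.22 pressed right down against its stop. Sprung: about 2 N at the middle of the pad at first, 4.5 N right down. It frees the bolt above about 0.15. Let go between the notches, it stops at about 0.14, riding on the bolt.
- hatch_angle (a joint): Angle of the hatch in rad, hinged at its edge far from the lock: 0 shut under the bolt; once the bolt is clear the rubber seal lifts it to about 0.06 rad (9 mm at its free edge), where it stays.
- knife: Bystander: red and black utility knife, blade in, lying on the bench, about 160 x 30 x 20 mm; origin under its middle.
- primer_jar: Bystander: small jar with green cap, 56 mm diameter, 85 mm tall, upright on the bench; origin under its centre.
- bucking_bar: Bystander: dark steel riveting block 85 x 34 x 38 mm on the bench; origin under its centre.
- rivet_tray: Bystander: blue open tray with compartments of rivets, 180 x 110 x 35 mm, on the bench; origin under its centre.

How it is judged:
On the way, in this order (a step that is already met when the one before it is completed fails the run):
1. one fingertip holds the red catch down while the other pushes the bolt back (a third of its travel) (value of joint bolt_travel above 0.01 m and value of joint catch_angle above 0.15 rad and contact force between the fingers and catch above 0.3 N and contact force between the fingers and bolt above 0.3 N), for 0.05 s.
2. the bolt is fully back, the fingertip still on the catch (value of joint bolt_travel above 0.0265 m and contact force between the fingers and catch above 0.3 N), for 0.1 s.
At the end, for the whole second after the job is handed in: The bolt is back by more than 26.5 mm of its 30 mm, the catch has sprung up into the second notch (below 0.05 rad), the hatch has risen by itself on its seal (0.03 to 0.15 rad), and the knife, jar, riveting block and tray are within 20 mm of where they were (value of joint bolt_travel above 0.0265 m and value of joint catch_angle below 0.05 rad and value of joint hatch_angle between 0.03 and 0.15 rad and distance of each of knife, primer_jar, bucking_bar, rivet_tray from where it was at the start of the episode below 0.02 m); the robot touches nothing.
It fails at once if the hatch is lifted open (beyond 0.3 rad) (value of joint hatch_angle above 0.3 rad).
It fails at once if the catch is let up while the bolt is between its end positions (value of joint bolt_travel between 0.006 and 0.024 m and value of joint catch_angle below 0.155 rad).
It fails at once if a bystander is moved or lifted by more than 20 mm (distance of any of knife, primer_jar, bucking_bar, rivet_tray from where it was at the start of the episode above 0.02 m).
It also fails if it takes over 32 s, if anything falls off the work surface, if the arm or the gripper's body presses on something with over 40 N, if the wrist force passes 120 N, or if a joint passes its speed limit or range.

## Robot

A 6-joint arm with a two-finger parallel gripper is mounted at the origin on the work surface. World frame = base frame: x ahead of the robot, y to its left, z up, the work surface at z = 0. Lengths are in m, angles in rad, forces in N, time in s.
With the tool pointing down it reaches from about 0.325 to 0.75 m from the base axis. Payload 7.6 kg.
Tool frame: the origin (TCP) lies at the very end of the fingers, on their centre line; the grasp point (between the pads) lies 19 mm behind it (env.tcp_to_grasp is the distance from the TCP to the grasp point, in m); x points along the fingers, z is the direction in which the jaws open and shut, and the axes are right-handed (so a half turn about x gives the same grasp; the last joint's range is limited). The gripper opens to 85 mm and grips with 20 to 120 N. Pads are 22 mm wide; open, the fingers measure 114 mm over their backs; the gripper's body (76 mm by 85 mm) begins 54 mm behind the grasp point. The pads swing forward as they close: fully open they stand 13 mm farther back than shut.
Start: joints at [-1.29, 0.052, 1.401, -0, 1.689, -0.07], TCP at [0.18, -0.493, 0.231] pointing down, gripper open.
Joint ranges: [-2.9, 2.9], [-0.91, 2.17], [0.12, 2.37], [-1.06, 4.2], [0.26, 2.73], [-2.93, 2.93]. Speed limits (rad/s): [2.57, 2.57, 3.01, 3.14, 3.14, 3.14].

## Interface

Orientations are given as a unit quaternion [x, y, z, w].
In Python, from bench import env gives the robot as it stands.
- The arm moves only by the tool apply_moves, never from a script. Its argument "moves" is a list of rows, each an object with "twist": the turn, a rotation vector about the tool's x, y, z as a fraction of full scale, a list of three; "dp": the shift along the tool's x, y, z as a fraction of full scale, a list of three; "hand": the closure, from -1 (fully open) to 1 (shut). In form: [{"twist": [ax, ay, az], "dp": [tx, ty, tz], "hand": hand}, ...]. A call has 1 to 5 rows; each row is the pose to reach, as a shift and turn from the pose commanded when the call began, along the tool's axes at that moment; what a row does not reach only later rows make up. Full scale, the value 1, is 1 m for a shift and 90 degrees for a turn. A row lasts 1/10 s, in which the tool goes at most 50 mm and 8.59 degrees, less where a joint would pass 70% of its speed; a pose out of reach is approached as far as the arm can. A call with a number of a shift or a turn outside -1 to 1 is refused whole. A call with a gripper value outside its range is refused whole. The fingers move at their own pace and stop on an object; "squeeze" is the grip in N (left out, the last holds). Time passes only in rows, so rows that repeat a pose let the fingers close. It gives the time, the measured TCP pose, the force and the opening at its end, in the units of the state.
- env.sense(): the state, without advancing time (a new reading comes with each control period).
- env.camera(name): name is "scene" or "side" or "wrist"; returns a dict with "img" (400x640x3 uint8, red, green, blue), "fx", "fy", "cx", "cy" (pixels), "T" (4x4, takes a point from camera to world coordinates); the wrist camera has in their place "tool_from_camera" (4x4, takes a point from camera to tool coordinates, whose origin is the TCP and whose axes are the tool frame's). Camera axes: x right, y down, z forward; pixel columns grow to the right and rows downward; lengths in m; the calibration is good to about 2 mm. A picture is of the moment at which its call begins: read the wrist's pose just before it. There is no depth.
- env.job_done(): hands the job in, once; it reports no verdict.
The state is a dict: "t": time; "qpos": joint angles; "joint_velocities": joint speeds; "joint_torque": joint torques, N m; "position": TCP position; "orientation": TCP orientation; "force": force on the tool from outside, world axes, zero at the start; "ft_torque": the same for the moment, N m; "grip_width": opening from 0.0 (shut) to 1.0 (fully open).
Only numpy, scipy, OpenCV 4.12 (cv2) and the standard library are available. Lean on these libraries where they do the work, as an engineer would, in place of code of your own. Each camera call takes 0.05 s, during which the arm holds its last target.

## Working session

There is one attempt and no reset: what is moved stays moved. The work goes in short steps, Python scripts to look and compute and a tool call to move; the robot and the scene stay as the last step left them, time stands still between calls to the robot, and variables do not carry over. Pictures are saved under pics/ and viewed, and the job is handed in when it is done.

Besides the shell and the picture viewer there is one more tool, called after "Request:" as name([rows], argument=value, ...), one row to a line, values as JSON. apply_moves: Moves the arm, as the interface text tells. Its arguments: {"type":"object","properties":{"moves":{"type":"array"},"squeeze":{"type":"number"}},"required":["moves"]}

```bash
mkdir -p pics; ls; python3 - <<'E'
from bench import env
import cv2
print(env.sense())
for n in ("scene","side","wrist"):
    c=env.camera(n); cv2.imwrite(f"pics/{n}0.png",c["img"][:,:,::-1]); print(n,c["fx"],c["fy"],c["cx"],c["cy"],(c.get("T") if "T" in c else c["tool_from_camera"]).round(4).tolist())
E
```

```text
pics
{'t': 0.0, 'qpos': array([-1.29027908e+00,  5.28172947e-02,  1.40172026e+00,  1.83739142e-05,
        1.68860341e+00, -7.03032900e-02]), 'joint_velocities': array([ 0.00036788, -0.00038208, -0.00131863,  0.00056674,  0.00100345,
        0.00093639]), 'joint_torque': array([ 7.67197412e-05, -3.81660461e+01, -3.60191345e+01, -6.46782451e-05,
        6.25375935e-03,  7.47543936e-06]), 'position': array([ 0.18036748, -0.49272491,  0.23048487]), 'orientation': array([ 0.40542005,  0.58000533, -0.40472136,  0.57916234]), 'force': array([ 0.80107407,  0.05271922, -0.68279818]), 'ft_torque': array([-0.00749408, -0.01097232,  0.00151513]), 'grip_width': 1.002169881276259}
scene 417.3903459344987 417.3903459344987 324.9818716569232 192.22528882248736 [[0.2494, 0.772, -0.5847, 1.1325], [0.9684, -0.2047, 0.1429, -0.0877], [-0.0094, -0.6018, -0.7986, 0.8852], [0.0, 0.0, 0.0, 1.0]]
side 472.22345558814544 472.22345558814544 318.5228531805323 199.49709939494682 [[-0.9455, -0.2195, 0.2404, 0.3287], [-0.3253, 0.6604, -0.6767, 0.76], [-0.0102, -0.7181, -0.6959, 0.8355], [0.0, 0.0, 0.0, 1.0]]
wrist 347.21506133210954 347.21506133210954 319.68056162737975 199.03456609517804 [[0.0006, -0.3127, 0.9499, -0.1435], [-0.0001, -0.9499, -0.3127, 0.08], [1.0, 0.0001, -0.0006, 0.0005], [0.0, 0.0, 0.0, 1.0]]
```

View pics/scene0.png

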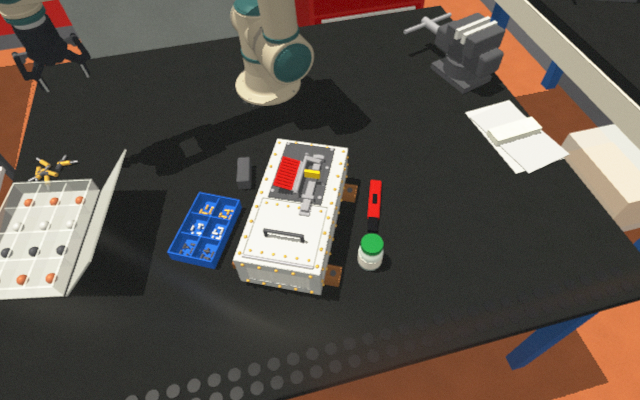

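View pics/side0.png

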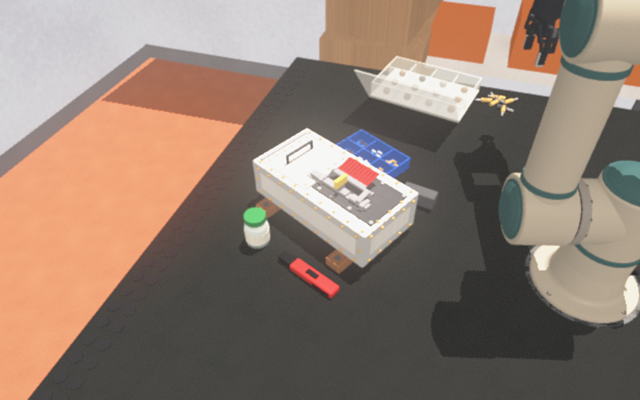

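View pics/wrist0.png

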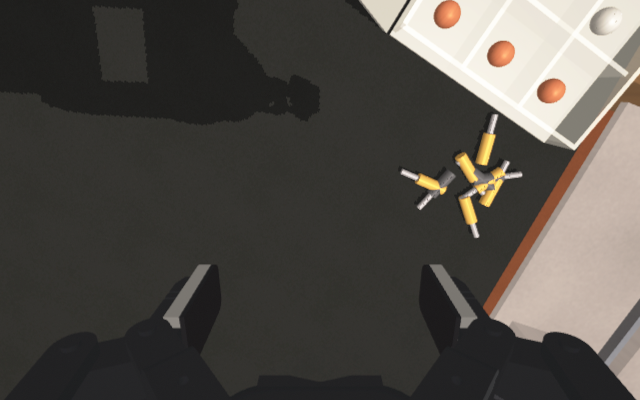

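The scene shows the box in mid-bench: red pad near (287,173), yellow handle (312,173), hatch towards the camera. In the side view the pad is at (357,172) and the handle at (341,181). The wrist view shows only bench and bystanders. I'll take a coarse measurement.

```bash
cat > h.py <<'E'
import numpy as np, cv2
from bench import env
from scipy.spatial.transform import Rotation as R
def cam(n,save=None):
    s=env.sense(); c=env.camera(n)
    if "T" not in c:
        T=np.eye(4);T[:3,:3]=R.from_quat(s["orientation"]).as_matrix();T[:3,3]=s["position"]
        c["T"]=T@c["tool_from_camera"]
    if save: cv2.imwrite(f"pics/{save}.png",c["img"][:,:,::-1])
    return c
def ray(c,uv):
    d=c["T"][:3,:3]@np.array([(uv[0]-c["cx"])/c["fx"],(uv[1]-c["cy"])/c["fy"],1]); return c["T"][:3,3],d/np.linalg.norm(d)
def onz(c,uv,z):
    o,d=ray(c,uv); return o+d*(z-o[2])/d[2]
def proj(c,p):
    q=np.linalg.inv(c["T"])@np.append(p,1); return np.array([c["fx"]*q[0]/q[2]+c["cx"],c["fy"]*q[1]/q[2]+c["cy"]])
def tri(rs):
    A=np.zeros((3,3));b=np.zeros(3)
    for o,d in rs:
        P=np.eye(3)-np.outer(d,d);A+=P;b+=P@o
    x=np.linalg.solve(A,b); return x,[np.linalg.norm((np.eye(3)-np.outer(d,d))@(x-o)) for o,d in rs]
def mask(c,k):
    h=cv2.cvtColor(c["img"],cv2.COLOR_RGB2HSV)
    if k=="red": return cv2.inRange(h,(0,150,90),(8,255,255))|cv2.inRange(h,(172,150,90),(180,255,255))
    return cv2.inRange(h,(22,150,100),(34,255,255))
def blobs(c,k,amin=30):
    n,l,s,ce=cv2.connectedComponentsWithStats(mask(c,k))
    return [(s[i].tolist(),ce[i].round(1).tolist()) for i in range(1,n) if s[i][4]>=amin]
E
python3 - <<'E'
from h import *
C={n:cam(n) for n in("scene","side")}
for n in C:
    for k in("red","yel"): print(n,k,blobs(C[n],k))
for a,b in (((287,173),(357,172)),((312,173),(341,181))): print(tri([ray(C["scene"],a),ray(C["side"],b)]))
for p in((281,140),(348,147),(240,265)): print(onz(C["scene"],p,.12))
E
```

```text
scene red [([42, 0, 30, 28, 480], [56.1, 13.3]), ([295, 0, 130, 27, 1869], [344.0, 8.1]), ([0, 14, 14, 21, 175], [5.0, 27.0]), ([273, 156, 27, 34, 576], [286.3, 173.0]), ([367, 179, 15, 40, 441], [374.1, 198.6])]
scene yel [([304, 169, 16, 10, 126], [311.5, 173.4])]
side red [([290, 258, 49, 40, 682], [314.1, 277.2])]
side yel []
(array([ 0.5142533 , -0.02525967,  0.1433048 ]), [np.float64(0.0011581970688848051), np.float64(0.0011581970688848457)])
(array([0.53669381, 0.02809849, 0.15428785]), [np.float64(0.00011902755658195492), np.float64(0.00011902755658211137)])
[ 0.38291438 -0.01734305  0.12      ]
[0.44999839 0.14003006 0.12      ]
[ 0.70739241 -0.16407679  0.12      ]
```

```bash
cat >> h.py <<'E'
def plan(p,Rt,):
    s=env.sense(); Rm=R.from_quat(s["orientation"]).as_matrix()
    dp=Rm.T@(np.array(p)-s["position"]); tw=R.from_matrix(Rm.T@Rt).as_rotvec()/(np.pi/2)
    return dp.round(4),tw.round(4)
def Rtool(yaw,sgn):
    y=sgn*np.array([-np.sin(yaw),np.cos(yaw),0]); x=np.array([0,0,-1.]); return np.c_[x,np.cross(y,x),y]
E
python3 - <<'E'
from h import *
s=env.sense();print(R.from_quat(s["orientation"]).as_matrix().round(3))
yaw=-.41
for sg in(1,-1): print(sg,Rtool(yaw,sg).round(3).tolist(),plan([.531,.011,.30],Rtool(yaw,sg)))
E
```

```text
[[-0.     0.939  0.344]
 [ 0.001  0.344 -0.939]
 [-1.     0.    -0.001]]
1 [[0.0, -0.917, 0.399], [0.0, 0.399, 0.917], [-1.0, 0.0, 0.0]] (array([-0.0688,  0.5024, -0.3528]), array([-1.5156e+00, -2.0000e-04, -5.0000e-04]))
-1 [[0.0, 0.917, -0.399], [0.0, -0.399, -0.917], [-1.0, 0.0, -0.0]] (array([-0.0688,  0.5024, -0.3528]), array([ 4.844e-01, -4.000e-04,  1.000e-04]))
```

Request:
apply_moves([
  {"twist": [0, 0, 0], "dp": [-0.069, 0.502, -0.353], "hand": -1},
  {"twist": [0.1, 0, 0], "dp": [-0.069, 0.502, -0.353], "hand": -1},
  {"twist": [0.2, 0, 0], "dp": [-0.069, 0.502, -0.353], "hand": -1},
  {"twist": [0.3, 0, 0], "dp": [-0.069, 0.502, -0.353], "hand": -1},
  {"twist": [0.4, 0, 0], "dp": [-0.069, 0.502, -0.353], "hand": -1},
])

```text
t: 0.75
position: [0.3111, -0.306, 0.2571]
orientation: [0.545, 0.451, -0.545, 0.451]
force: [0.7, -0.1, 0.1]
grip_width: 1.0
```

```bash
python3 - <<'E'
from h import *
print(env.sense()["position"],plan([.531,.011,.30],Rtool(-.41,-1)))
E
```

```text
[ 0.31107584 -0.30601586  0.2571034 ] (array([-0.0429,  0.157 , -0.3524]), array([ 1.417e-01,  1.000e-04, -2.000e-04]))
```

Request:
apply_moves([
  {"twist": [0.07, 0, 0], "dp": [-0.043, 0.157, -0.352], "hand": -0.5},
  {"twist": [0.1, 0, 0], "dp": [-0.043, 0.157, -0.352], "hand": -0.5},
  {"twist": [0.1, 0, 0], "dp": [-0.043, 0.157, -0.352], "hand": -0.3},
  {"twist": [0.1, 0, 0], "dp": [-0.043, 0.157, -0.352], "hand": -0.3},
  {"twist": [0.1, 0, 0], "dp": [-0.043, 0.157, -0.352], "hand": -0.3},
])

```text
t: 1.25
position: [0.4514, -0.1013, 0.2849]
orientation: [0.577, 0.408, -0.577, 0.409]
force: [0.6, -1.0, 0.3]
grip_width: 0.649
```

```bash
python3 - <<'E'
from h import *
print(env.sense()["position"],plan([.531,.011,.30],Rtool(-.41,-1)))
E
```

```text
[ 0.45141659 -0.10126385  0.28486379] (array([-0.0151,  0.0377, -0.1323]), array([ 0.0453,  0.0001, -0.0004]))
```

Request:
apply_moves([
  {"twist": [0.03, 0, 0], "dp": [-0.015, 0.032, -0.125], "hand": -0.21},
  {"twist": [0.03, 0, 0], "dp": [-0.015, 0.032, -0.125], "hand": -0.21},
  {"twist": [0.03, 0, 0], "dp": [-0.015, 0.032, -0.125], "hand": -0.21},
  {"twist": [0.03, 0, 0], "dp": [-0.015, 0.032, -0.125], "hand": -0.21},
  {"twist": [0.03, 0, 0], "dp": [-0.015, 0.032, -0.125], "hand": -0.21},
])

```text
t: 1.75
position: [0.5224, 0.0043, 0.2991]
orientation: [-0.586, -0.395, 0.587, -0.395]
force: [0.9, -0.7, -0.3]
grip_width: 0.605
```

```bash
python3 - <<'E'
from h import *
c=cam("wrist","w1"); print(env.sense()["position"],env.sense()["grip_width"],plan([.531,.011,.30],Rtool(-.41,-1)))
for k in("red","yel"): print(k,blobs(c,k))
E
```

```text
[0.52215703 0.00360508 0.29921788] 0.6020142118100961 (array([-0.0008,  0.0054, -0.0102]), array([0.0152, 0.0004, 0.0003]))
red [([329, 124, 59, 103, 4853], [357.0, 174.1]), ([165, 143, 36, 90, 1943], [182.5, 186.3])]
yel [([266, 168, 44, 16, 580], [287.6, 176.0])]
```

View pics/w1.png

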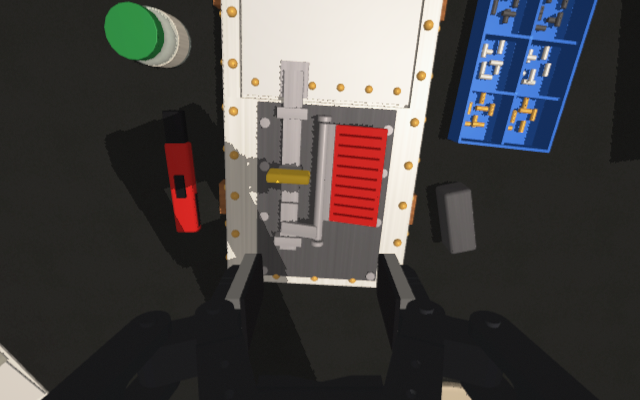

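Wrist view: handle top at about (288,176), pad (357,174) with corners around (335,124) to (380,226), box edges straight, fingertips at (245,255) and (390,255). I'll take a zoom and a second wrist position.

```bash
python3 - <<'E'
from h import *
im=cv2.imread("pics/w1.png")[90:290,215:425]; cv2.imwrite("pics/w1z.png",cv2.resize(im,None,fx=3,fy=3,interpolation=cv2.INTER_CUBIC)[:600])
yaw=-.41;bx=np.array([np.cos(yaw),np.sin(yaw)]);by=np.array([-bx[1],bx[0]])
o=np.array([.531,.011]); p=o+bx*.06-by*.005
print(plan([*p,.25],Rtool(yaw,-1)))
E
```

```text
(array([ 0.0492,  0.0653, -0.0038]), array([0.0152, 0.0004, 0.0003]))
```

View pics/w1z.png

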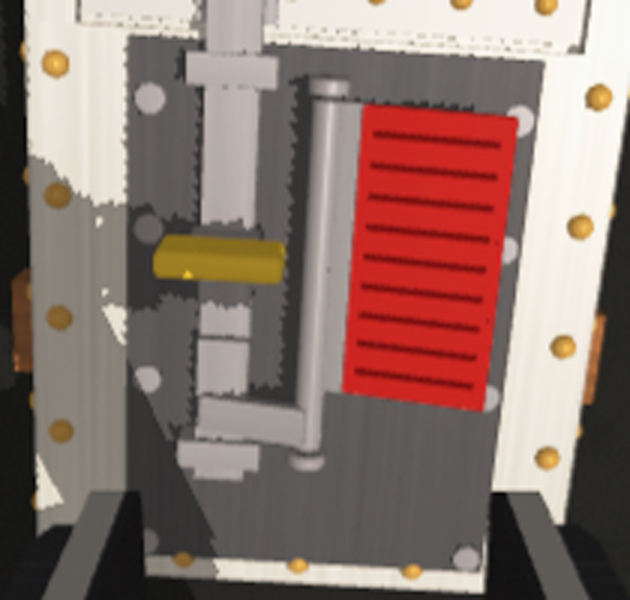

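The zoom shows the handle's top at zoomed x 155..285, y 236..283, and the red pad as a clean quadrilateral.

Request:
apply_moves([
  {"twist": [0.015, 0, 0], "dp": [0.049, 0.058, 0.006], "hand": -0.21},
  {"twist": [0.015, 0, 0], "dp": [0.049, 0.058, 0.006], "hand": -0.21},
  {"twist": [0.015, 0, 0], "dp": [0.049, 0.058, 0.006], "hand": -0.21},
  {"twist": [0.015, 0, 0], "dp": [0.049, 0.058, 0.006], "hand": -0.21},
])

```text
t: 2.2
position: [0.5734, -0.0245, 0.2505]
orientation: [-0.591, -0.387, 0.592, -0.387]
force: [-0.7, -0.6, 0.2]
grip_width: 0.606
```

```bash
python3 - <<'E'
from h import *
c=cam("wrist","w2"); s=env.sense();print(s["position"],s["grip_width"],s["force"],s["joint_velocities"].round(3))
for k in("red","yel"): print(k,blobs(c,k))
c2=cam("scene","s2");cam("side","d2")
for k in("red","yel"): print(k,blobs(c2,k))
im=cv2.imread("pics/w2.png")[150:400,190:450]; cv2.imwrite("pics/w2z.png",cv2.resize(im,None,fx=2.4,fy=2.4,interpolation=cv2.INTER_CUBIC))
im=cv2.imread("pics/s2.png")[100:300,200:400]; cv2.imwrite("pics/s2z.png",cv2.resize(im,None,fx=3,fy=3,interpolation=cv2.INTER_CUBIC))
E
```

```text
[ 0.57351723 -0.02406313  0.25163274] 0.6068150617430013 [-1.04843717  0.13538374  0.52565446] [ 0.014 -0.02  -0.01   0.002 -0.003  0.003]
red [([149, 202, 41, 92, 2097], [170.1, 246.3]), ([324, 207, 62, 107, 5388], [352.9, 258.7])]
yel [([262, 255, 39, 22, 769], [281.3, 265.5])]
red [([0, 0, 72, 36, 2026], [30.7, 15.5]), ([330, 0, 95, 17, 1015], [370.2, 5.5]), ([273, 156, 27, 34, 576], [286.3, 173.0]), ([367, 180, 15, 39, 418], [374.1, 198.8])]
yel [([304, 169, 16, 10, 124], [311.5, 173.6])]
```

View pics/w2z.png

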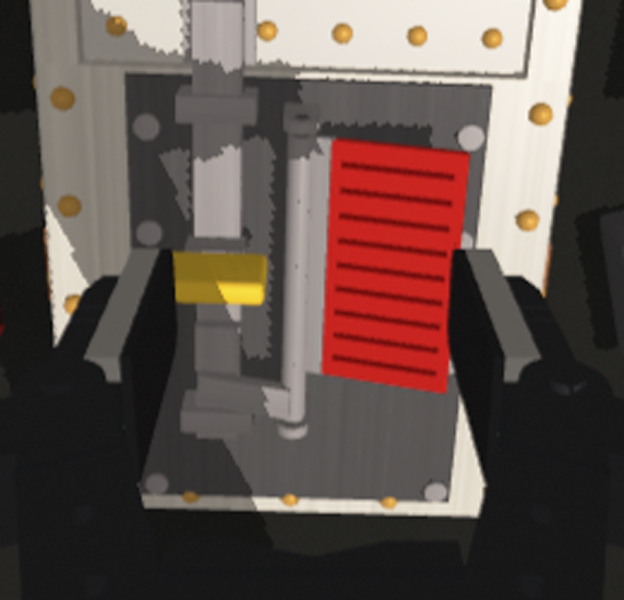

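View pics/d2.png

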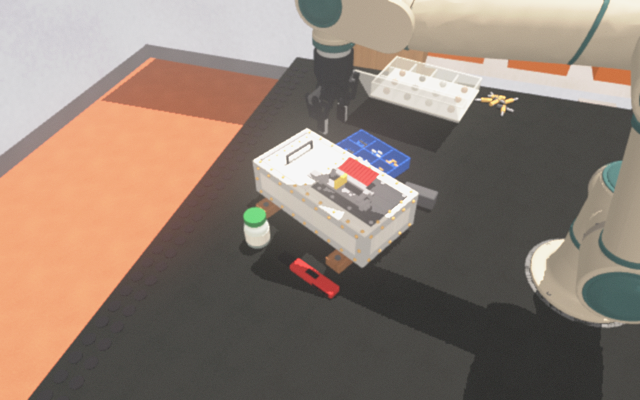

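View pics/s2z.png

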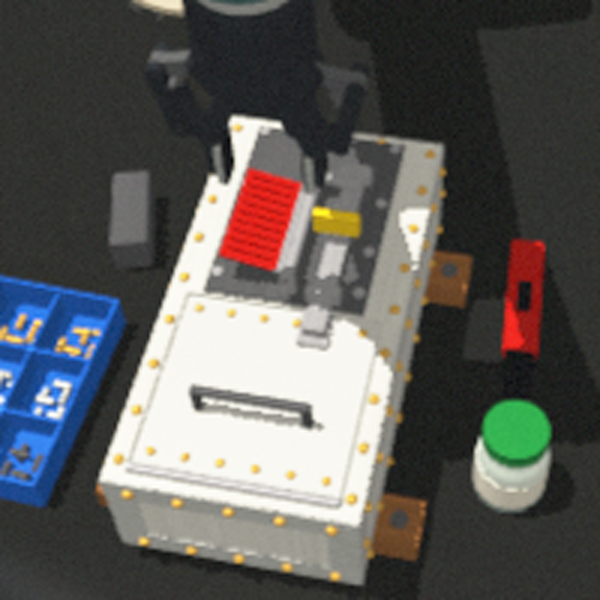

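The second view shows the pad's quadrilateral at zoomed (332,140), (470,152), (448,392), (323,374), and the handle with its hatch face at zoomed y 253..283 and its top at 283..305. The side and scene views show the fingers above the lock, clear of everything. I'll triangulate next.

```bash
cat > m.py <<'E'
from h import *
# camera poses at the two pictures: recomputed from recorded TCP poses
def camat(pos,q):
    c=env.camera("wrist"); T=np.eye(4);T[:3,:3]=R.from_quat(q).as_matrix();T[:3,3]=pos; c["T"]=T@c["tool_from_camera"]; return c
c1=camat([.5223,.0038,.2992],[-.586,-.395,.587,-.395]); c2=camat([.5735,-.0241,.2515],[-.591,-.387,.592,-.387])
f1=lambda p:(215+p[0]/3-.33,90+p[1]/3-.33)
f2=lambda p:(190+p[0]/2.4-.3,150+p[1]/2.4-.3)
P1=dict(p_fi=(362,104),p_fo=(519,117),p_no=(485,410),p_ni=(343,391),h_l=(153,278),h_r=(280,283),g_l=(185,52),g_r=(278,57),pin_n=(307,462))
P2=dict(p_fi=(332,140),p_fo=(470,152),p_no=(448,392),p_ni=(323,374),h_l=(175,303),h_r=(262,305))
for k in P2: 
    x,e=tri([ray(c1,f1(P1[k])),ray(c2,f2(P2[k]))]); print(k,x.round(4),e[0].round(4))
E
python3 m.py; python3 - <<'E'
from h import *
# pad corners by contour in live wrist + scene
c=cam("wrist"); m=mask(c,"red"); m[:,:300]=0
print(cv2.minAreaRect(max(cv2.findContours(m,0,1)[0],key=cv2.contourArea)))
E
```

```text
p_fi [ 0.5622 -0.027   0.1454] 0.0003
p_fo [ 0.5434 -0.0657  0.1517] 0.0004
p_no [ 0.4655 -0.0284  0.1545] 0.0003
p_ni [0.4845 0.0096 0.1474] 0.0003
h_l [0.5405 0.0403 0.1654] 0.0034
h_r [0.5284 0.0115 0.1676] 0.0004
((353.3419494628906, 259.53521728515625), (56.78813934326172, 100.96644592285156), 5.877392768859863)
```

```bash
cat >> h.py <<'E'
YAW=-.445; O=np.array([.5278,.0010]); BX=np.array([np.cos(YAW),np.sin(YAW)]); BY=np.array([-BX[1],BX[0]])
def w(x,y): return O+BX*x/1000+BY*y/1000
def inbox(p): d=np.array(p[:2])-O; return (np.array([d@BX,d@BY,p[2]])*1000).round(1)
E
python3 - <<'E'
from h import *
c=env.camera("wrist"); c["T"]=c["tool_from_camera"]
im=c["img"][220:330,215:425,::-1]; cv2.imwrite("pics/f.png",cv2.resize(im,None,fx=3.8,fy=3.8,interpolation=cv2.INTER_CUBIC))
for x in(-.008,-.004,0): print(x,[proj(c,np.array([x,y,z])).round(1).tolist() for z in(-.02575,.02575,-.04025,.04025) for y in(.011,-.011)])
print(plan([*w(22,-5),.17],Rtool(YAW,-1)),inbox(env.sense()["position"]))
E
```

```text
-0.008 [[259.2, 253.3], [261.9, 297.0], [378.1, 253.2], [375.6, 297.0], [225.7, 253.3], [229.9, 297.0], [411.6, 253.2], [407.6, 297.0]]
-0.004 [[260.7, 249.1], [263.2, 292.0], [376.7, 249.1], [374.2, 292.0], [228.0, 249.1], [232.0, 292.0], [409.3, 249.1], [405.5, 292.0]]
0 [[262.1, 245.1], [264.5, 287.2], [375.3, 245.1], [373.0, 287.2], [230.2, 245.2], [234.0, 287.2], [407.2, 245.1], [403.5, 287.2]]
(array([ 0.0814, -0.0302,  0.0019]), array([ 0.0227, -0.0003, -0.001 ])) [ 51.9  -2.  251.5]
```

View pics/f.png

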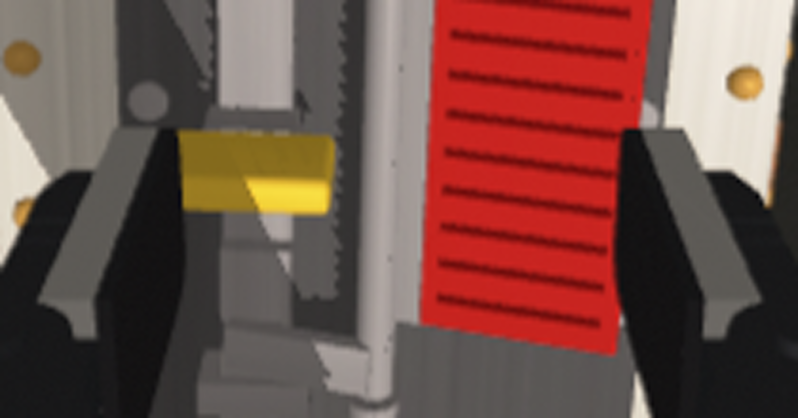

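The tips sit at zoomed row 128 (pixel row 254), so they are roughly 4–8 mm behind the nominal TCP. Each end is about 7 mm thick. I'll open slightly more, to about 66 mm between tip centres, and go to the start place above the lock.

Request:
apply_moves([
  {"twist": [0.023, 0, 0], "dp": [0.03, -0.03, 0.002], "hand": -0.38},
  {"twist": [0.023, 0, 0], "dp": [0.06, -0.03, 0.002], "hand": -0.38},
  {"twist": [0.023, 0, 0], "dp": [0.076, -0.03, 0.002], "hand": -0.38},
  {"twist": [0.023, 0, 0], "dp": [0.076, -0.03, 0.002], "hand": -0.38},
  {"twist": [0.023, 0, 0], "dp": [0.076, -0.03, 0.002], "hand": -0.38},
])

```text
t: 3.05
position: [0.5459, -0.0132, 0.1755]
orientation: [0.598, 0.377, -0.598, 0.377]
force: [-0.0, -0.6, 0.6]
grip_width: 0.69
```

```bash
python3 - <<'E'
from h import *
c=cam("wrist","w3"); s=env.sense(); print(inbox(s["position"]),s["grip_width"],s["force"],plan([*w(22,-5),.155],Rtool(YAW,-1)))
im=c["img"][130:400,120:520,::-1]; cv2.imwrite("pics/w3z.png",cv2.resize(im,None,fx=2,fy=2,interpolation=cv2.INTER_CUBIC))
c=cam("side"); im=c["img"][100:250,260:460,::-1]; cv2.imwrite("pics/d3.png",cv2.resize(im,None,fx=4,fy=4,interpolation=cv2.INTER_CUBIC))
E
```

```text
[ 22.8  -5.  176.2] 0.6895661698116653 [1.07693121 0.06392565 0.094397  ] (array([ 0.0212, -0.0009,  0.    ]), array([-0.0004, -0.0005, -0.0015]))
```

View pics/w3z.png

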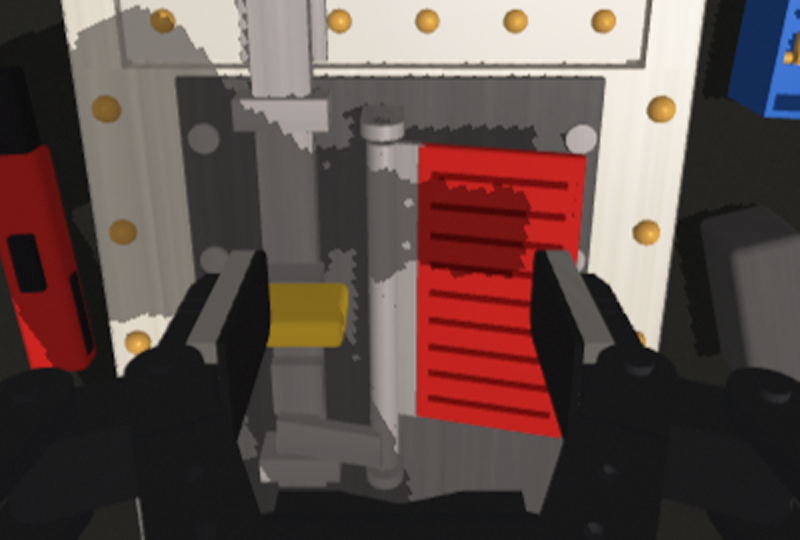

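View pics/d3.png

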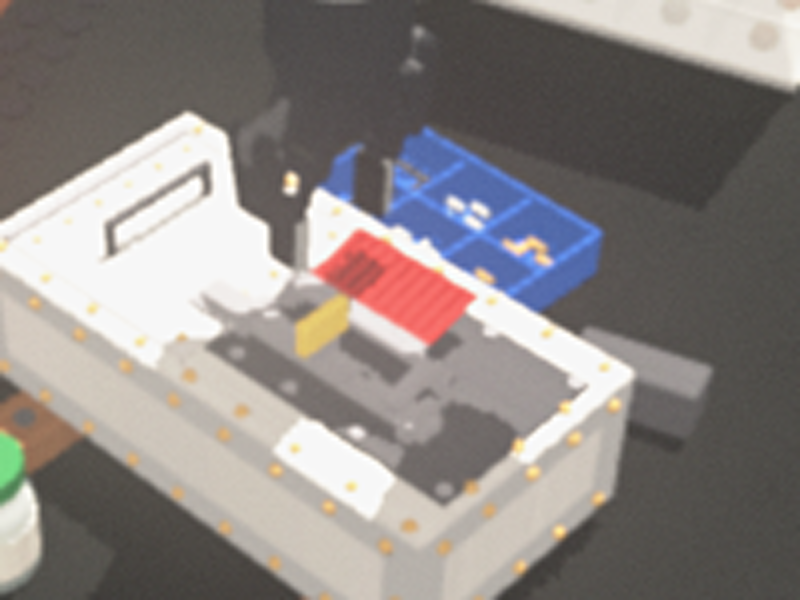

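The wrist view shows the left finger over the bolt on the hatch side of the handle, and the right finger over the pad's outer half. The shadow on the pad falls at about x +20. Descending.

Request:
apply_moves([
  {"twist": [0, 0, 0], "dp": [0.01, 0, 0], "hand": -0.38},
  {"twist": [0, 0, 0], "dp": [0.02, 0, 0], "hand": -0.38},
  {"twist": [0, 0, 0], "dp": [0.024, 0, 0], "hand": -0.38},
])

```text
t: 3.45
position: [0.545, -0.0133, 0.1488]
orientation: [-0.598, -0.378, 0.599, -0.377]
force: [0.3, -0.1, 0.4]
grip_width: 0.69
```

```bash
python3 - <<'E'
from h import *
c=cam("wrist","w4"); s=env.sense(); print(inbox(s["position"]),s["force"])
im=c["img"][130:400,120:520,::-1]; cv2.imwrite("pics/w4z.png",cv2.resize(im,None,fx=2,fy=2,interpolation=cv2.INTER_CUBIC))
c=cam("side"); im=c["img"][100:250,260:460,::-1]; cv2.imwrite("pics/d4.png",cv2.resize(im,None,fx=4,fy=4,interpolation=cv2.INTER_CUBIC))
E
```

```text
[ 21.5  -5.5 148.4] [-0.66971746  0.21566657 -0.02252409]
```

View pics/w4z.png

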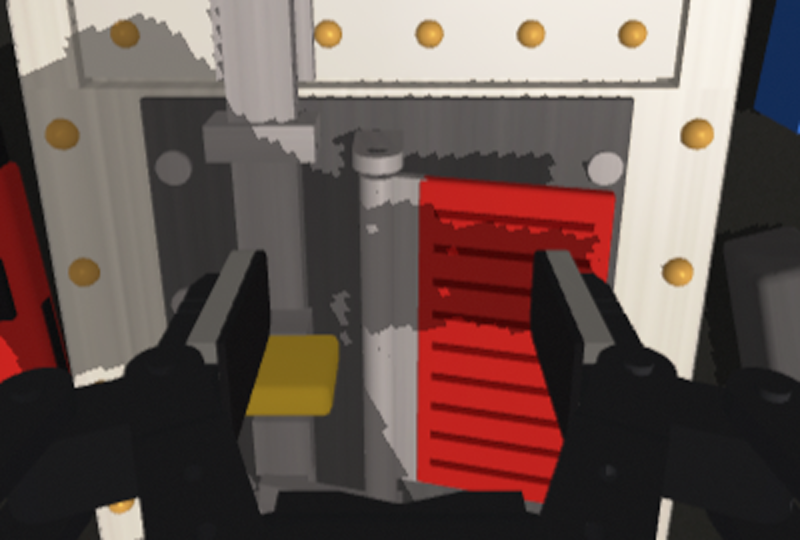

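View pics/d4.png

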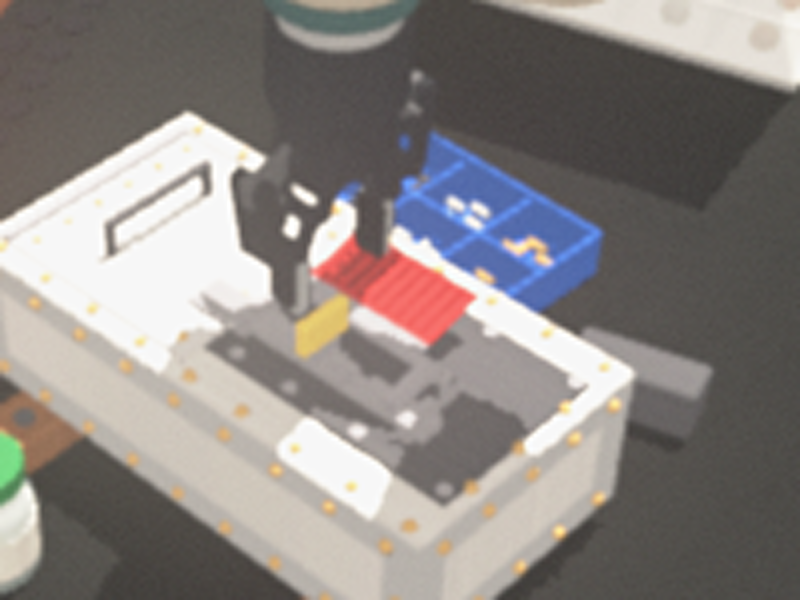

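The left tip is now just on the hatch side of the handle, below its top. The right tip is just above the pad, with no contact yet. I'll go down in small steps.

Request:
apply_moves([
  {"twist": [0, 0, 0], "dp": [0.004, 0.001, 0], "hand": -0.38},
  {"twist": [0, 0, 0], "dp": [0.007, 0.001, 0], "hand": -0.38},
  {"twist": [0, 0, 0], "dp": [0.007, 0.001, 0], "hand": -0.38},
])

```text
t: 3.85
position: [0.5467, -0.0139, 0.1435]
orientation: [0.598, 0.377, -0.598, 0.377]
force: [0.4, 0.6, 1.3]
grip_width: 0.692
```

Request:
apply_moves([
  {"twist": [0, 0, 0], "dp": [0.002, 0, 0], "hand": -0.38},
  {"twist": [0, 0, 0], "dp": [0.003, 0, 0], "hand": -0.38},
  {"twist": [0, 0, 0], "dp": [0.003, 0, 0], "hand": -0.38},
])

```text
t: 4.15
position: [0.5466, -0.014, 0.1407]
orientation: [0.598, 0.377, -0.598, 0.377]
force: [-0.1, -2.2, 2.5]
grip_width: 0.689
```

Request:
apply_moves([
  {"twist": [0, 0, 0], "dp": [0.002, 0, 0], "hand": -0.38},
  {"twist": [0, 0, 0], "dp": [0.003, 0, 0], "hand": -0.38},
  {"twist": [0, 0, 0], "dp": [0.003, 0, 0], "hand": -0.38},
])

```text
t: 4.45
position: [0.5466, -0.0139, 0.1375]
orientation: [0.598, 0.377, -0.598, 0.377]
force: [0.6, -2.9, 2.4]
grip_width: 0.689
```

```bash
python3 - <<'E'
from h import *
c=cam("wrist","w5"); s=env.sense(); print(inbox(s["position"]),s["force"],s["ft_torque"])
im=c["img"][130:400,120:520,::-1]; cv2.imwrite("pics/w5z.png",cv2.resize(im,None,fx=2,fy=2,interpolation=cv2.INTER_CUBIC))
c=cam("side"); im=c["img"][100:250,260:460,::-1]; cv2.imwrite("pics/d5.png",cv2.resize(im,None,fx=4,fy=4,interpolation=cv2.INTER_CUBIC))
E
```

```text
[ 23.4  -5.4 137.6] [ 0.23712587 -3.12246399  2.24521431] [-0.58399491  0.05016774  0.02700746]
```

View pics/w5z.png

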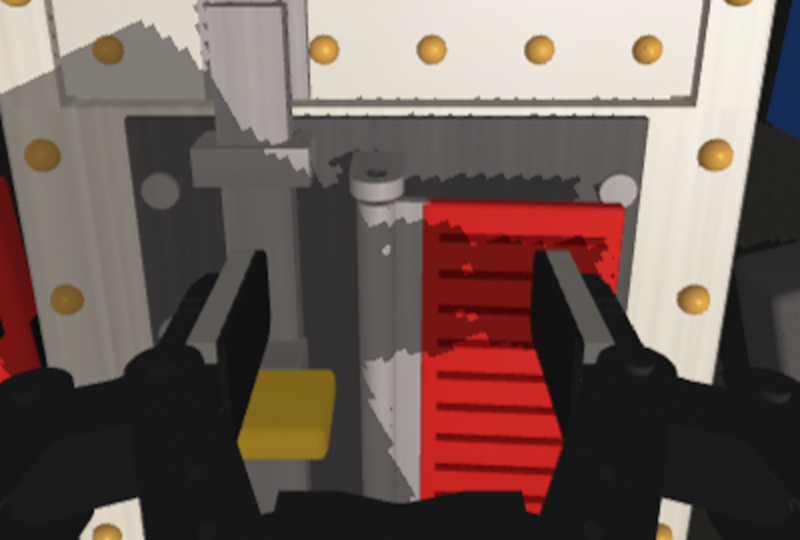

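View pics/d5.png

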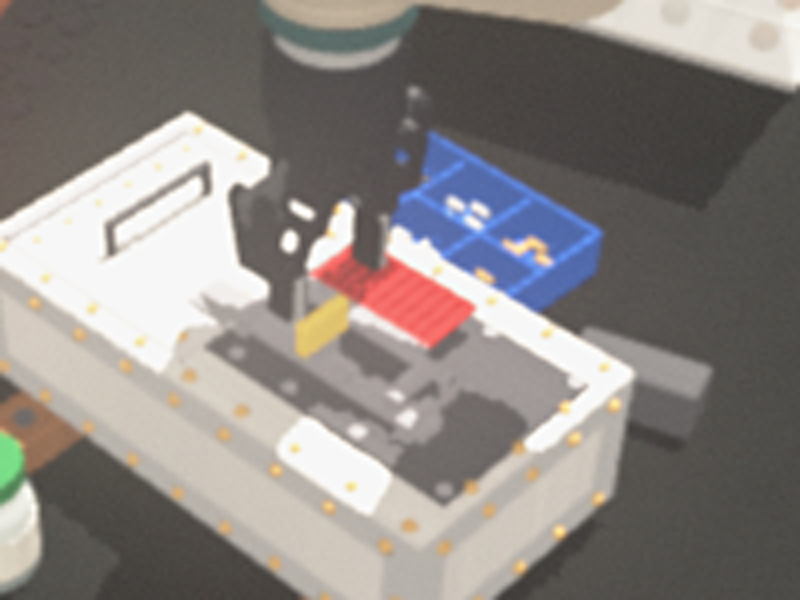

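The pad is going down: its outer edge is visibly more level, and the spring force is about 2.3 N up plus side friction. I'll keep going to the hard stop.

Request:
apply_moves([
  {"twist": [0, 0, 0], "dp": [0.001, 0, 0], "hand": -0.38},
  {"twist": [0, 0, 0], "dp": [0.0015, 0, 0], "hand": -0.38},
  {"twist": [0, 0, 0], "dp": [0.0015, 0, 0], "hand": -0.38},
])

```text
t: 4.85
position: [0.5465, -0.0138, 0.136]
orientation: [-0.598, -0.377, 0.598, -0.377]
force: [0.9, -2.8, 2.9]
grip_width: 0.684
```

Request:
apply_moves([
  {"twist": [0, 0, 0], "dp": [0.001, 0, 0], "hand": -0.38},
  {"twist": [0, 0, 0], "dp": [0.0015, 0, 0], "hand": -0.38},
  {"twist": [0, 0, 0], "dp": [0.0015, 0, 0], "hand": -0.38},
])

```text
t: 5.15
position: [0.5466, -0.0138, 0.135]
orientation: [0.598, 0.377, -0.598, 0.377]
force: [-1.9, -2.9, 6.4]
grip_width: 0.694
```

Request:
apply_moves([
  {"twist": [0, 0, 0], "dp": [0.001, 0, 0], "hand": -0.38},
  {"twist": [0, 0, 0], "dp": [0.001, 0, 0], "hand": -0.38},
])

```text
t: 5.35
position: [0.5466, -0.0139, 0.1349]
orientation: [0.598, 0.377, -0.598, 0.377]
force: [-2.9, -2.9, 11.4]
grip_width: 0.69
```

```bash
python3 - <<'E'
from h import *
s=env.sense(); print(inbox(s["position"]),s["force"],s["ft_torque"])
c=cam("side","d6"); im=c["img"][100:250,260:460,::-1]; cv2.imwrite("pics/d6z.png",cv2.resize(im,None,fx=4,fy=4,interpolation=cv2.INTER_CUBIC))
E
```

```text
[ 23.4  -5.3 134.9] [-2.9448196  -2.89721326 11.38034168] [-0.75084048  0.73275281 -0.08333501]
```

View pics/d6z.png

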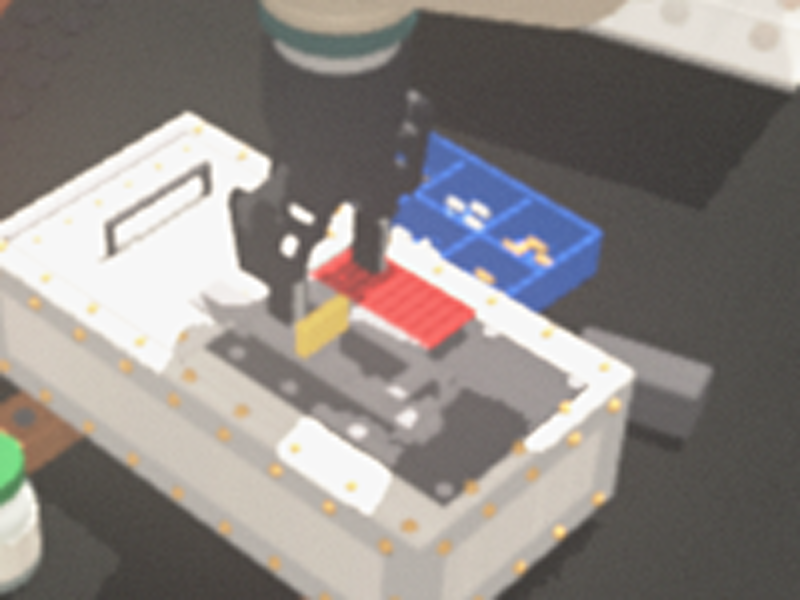

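Hard stop reached: z stalls at 134.9 (tip about 140) while force climbs to 11 N, so the pad is right down. Now I'll slide to box −x.

Request:
apply_moves([
  {"twist": [0, 0, 0], "dp": [0, -0.004, 0], "hand": -0.38},
  {"twist": [0, 0, 0], "dp": [0, -0.008, 0], "hand": -0.38},
  {"twist": [0, 0, 0], "dp": [0, -0.011, 0], "hand": -0.38},
  {"twist": [0, 0, 0], "dp": [0, -0.011, 0], "hand": -0.38},
])

```text
t: 5.8
position: [0.5379, -0.0088, 0.1351]
orientation: [0.599, 0.376, -0.597, 0.378]
force: [3.6, -2.0, 8.1]
grip_width: 0.692
```

```bash
python3 - <<'E'
from h import *
s=env.sense(); f=s["force"];print(inbox(s["position"]),f,f[:2]@BX,f[:2]@BY)
c=cam("side","d7"); im=c["img"][100:250,260:460,::-1]; cv2.imwrite("pics/d7z.png",cv2.resize(im,None,fx=4,fy=4,interpolation=cv2.INTER_CUBIC))
E
```

```text
[ 13.3  -4.6 135.1] [ 3.58305474 -2.00194754  8.13644473] 4.095857518525152 -0.2646250506784603
```

View pics/d7z.png

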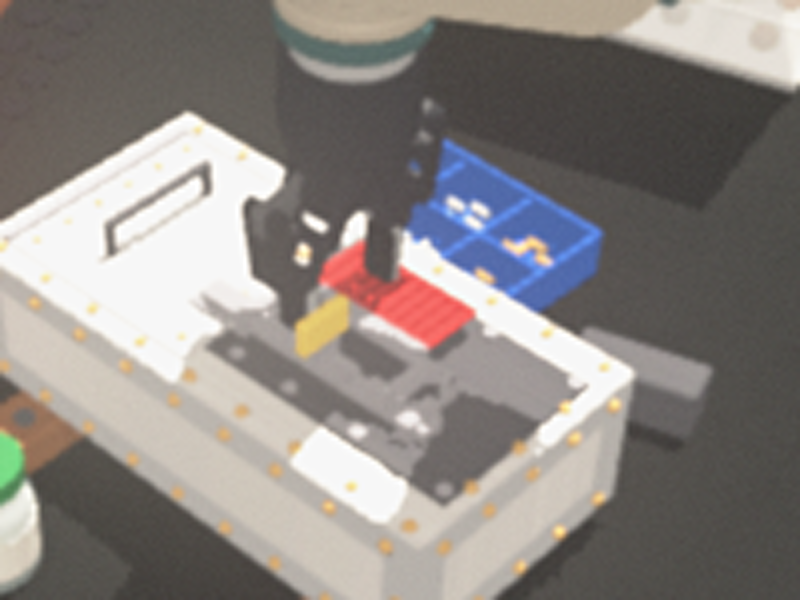

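The pad is still held down at 8 N, and the finger is at or just touching the handle face. I'll keep pushing, with a little more down-press.

Request:
apply_moves([
  {"twist": [0, 0, 0], "dp": [0.0007, -0.003, 0], "hand": -0.38},
  {"twist": [0, 0, 0], "dp": [0.0007, -0.006, 0], "hand": -0.38},
  {"twist": [0, 0, 0], "dp": [0.0007, -0.009, 0], "hand": -0.38},
])

```text
t: 6.15
position: [0.531, -0.0056, 0.1351]
orientation: [0.6, 0.375, -0.596, 0.379]
force: [9.0, -3.8, 8.4]
grip_width: 0.689
```

```bash
python3 - <<'E'
from h import *
s=env.sense(); f=s["force"];print(inbox(s["position"]),f,f[:2]@BX,f[:2]@BY,plan([*w(22,-5),.135],Rtool(YAW,-1)))
c=cam("side","d8"); im=c["img"][100:250,260:460,::-1]; cv2.imwrite("pics/d8z.png",cv2.resize(im,None,fx=4,fy=4,interpolation=cv2.INTER_CUBIC))
E
```

```text
[  5.7  -4.5 135.1] [ 8.9566022  -3.83621697  8.36072265] 9.735654494038984 0.39282964802605674 (array([0.0002, 0.0163, 0.0004]), array([-0.0006, -0.0016, -0.0052]))
```

View pics/d8z.png

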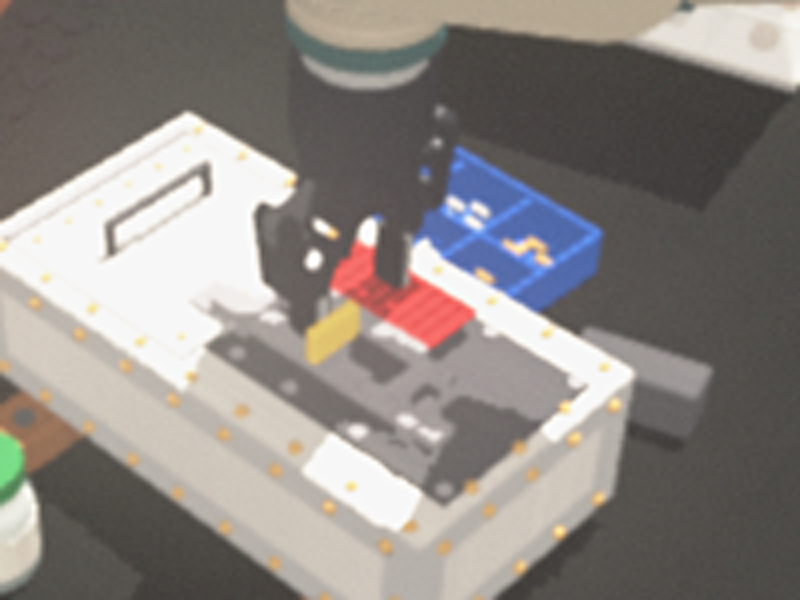

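The handle has moved (zoomed left edge 297 → 307) with the catch still down. Continuing.

Request:
apply_moves([
  {"twist": [0, 0, 0], "dp": [0.0004, -0.003, 0], "hand": -0.38},
  {"twist": [0, 0, 0], "dp": [0.0004, -0.006, 0], "hand": -0.38},
  {"twist": [0, 0, 0], "dp": [0.0004, -0.009, 0], "hand": -0.38},
  {"twist": [0, 0, 0], "dp": [0.0004, -0.012, 0], "hand": -0.38},
])

```text
t: 6.6
position: [0.5204, -0.0005, 0.1351]
orientation: [0.601, 0.375, -0.596, 0.379]
force: [9.1, -4.6, 8.8]
grip_width: 0.688
```

```bash
python3 - <<'E'
from h import *
s=env.sense(); f=s["force"];print(inbox(s["position"]),f,f[:2]@BX,f[:2]@BY)
E
```

```text
[ -6.   -4.5 135.1] [ 9.11681991 -4.57772658  8.78966147] 10.199457366599086 -0.20749786158643274
```

Request:
apply_moves([
  {"twist": [0, 0, 0], "dp": [0.0003, -0.003, 0], "hand": -0.38},
  {"twist": [0, 0, 0], "dp": [0.0003, -0.006, 0], "hand": -0.38},
  {"twist": [0, 0, 0], "dp": [0.0003, -0.009, 0], "hand": -0.38},
  {"twist": [0, 0, 0], "dp": [0.0003, -0.01, 0], "hand": -0.38},
])

```text
t: 7.0
position: [0.5114, 0.0038, 0.1351]
orientation: [0.601, 0.375, -0.596, 0.379]
force: [10.1, -4.9, 10.2]
grip_width: 0.692
```

```bash
python3 - <<'E'
from h import *
s=env.sense(); f=s["force"];print(inbox(s["position"]),f,f[:2]@BX,f[:2]@BY)
c=cam("side","d9"); im=c["img"][100:250,260:460,::-1]; cv2.imwrite("pics/d9z.png",cv2.resize(im,None,fx=4,fy=4,interpolation=cv2.INTER_CUBIC))
E
```

```text
[-16.   -4.5 135.1] [10.14697579 -4.89151744 10.24277458] 11.264360795310635 -0.04729012374471087
```

View pics/d9z.png

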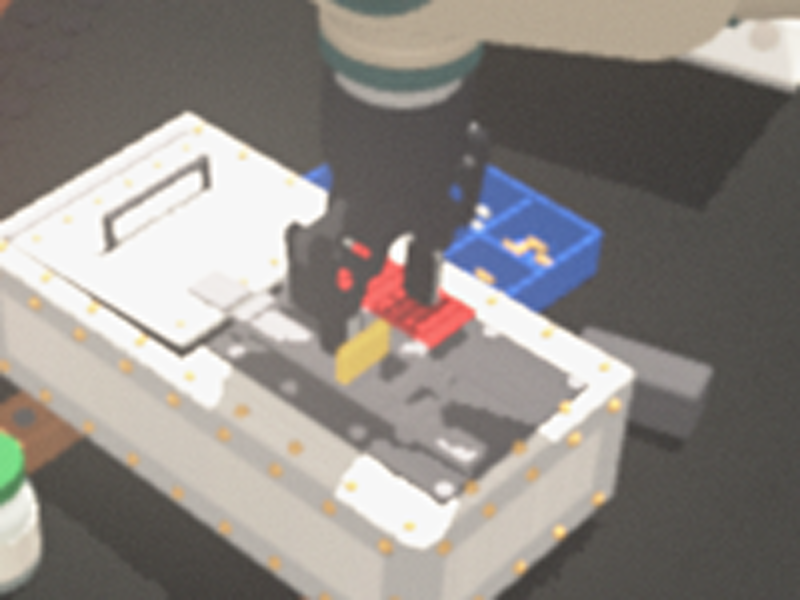

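The hatch has risen (dark gap along its edge) and the handle is far back. I'll push on until the stop is felt.

Request:
apply_moves([
  {"twist": [0, 0, 0], "dp": [0, -0.002, 0], "hand": -0.38},
  {"twist": [0, 0, 0], "dp": [0, -0.003, 0], "hand": -0.38},
  {"twist": [0, 0, 0], "dp": [0, -0.003, 0], "hand": -0.38},
])

```text
t: 7.35
position: [0.5112, 0.0039, 0.1352]
orientation: [0.603, 0.372, -0.594, 0.381]
force: [23.7, -8.6, 2.3]
grip_width: 0.689
```

```bash
python3 - <<'E'
from h import *
s=env.sense(); f=s["force"];print(inbox(s["position"]),f,f[:2]@BX,f[:2]@BY)
E
```

```text
[-16.3  -4.5 135.2] [23.71704272 -8.62158232  2.31828399] 25.1184837587229 2.4272557772971735
```

The bolt is against its stop: x is stalled and force rose to 25 N. I'll ease the push, keep pressing the pad and dwell.

Request:
apply_moves([
  {"twist": [0, 0, 0], "dp": [0.0005, 0.002, 0], "hand": -0.38},
  {"twist": [0, 0, 0], "dp": [0.001, 0.0025, 0], "hand": -0.38},
  {"twist": [0, 0, 0], "dp": [0.001, 0.0025, 0], "hand": -0.38},
  {"twist": [0, 0, 0], "dp": [0.001, 0.0025, 0], "hand": -0.38},
  {"twist": [0, 0, 0], "dp": [0.001, 0.0025, 0], "hand": -0.38},
])

```text
t: 7.85
position: [0.5113, 0.0039, 0.135]
orientation: [0.601, 0.374, -0.596, 0.379]
force: [5.5, -5.7, 16.0]
grip_width: 0.691
```

```bash
python3 - <<'E'
from h import *
s=env.sense(); f=s["force"];print(inbox(s["position"]),f,f[:2]@BX,f[:2]@BY)
c=cam("wrist","w10"); im=c["img"][130:400,120:520,::-1]; cv2.imwrite("pics/w10z.png",cv2.resize(im,None,fx=2,fy=2,interpolation=cv2.INTER_CUBIC))
E
```

```text
[-16.1  -4.5 135. ] [ 5.54414233 -5.70865298 15.97164354] 7.461536663183637 -2.766171307897114
```

View pics/w10z.png

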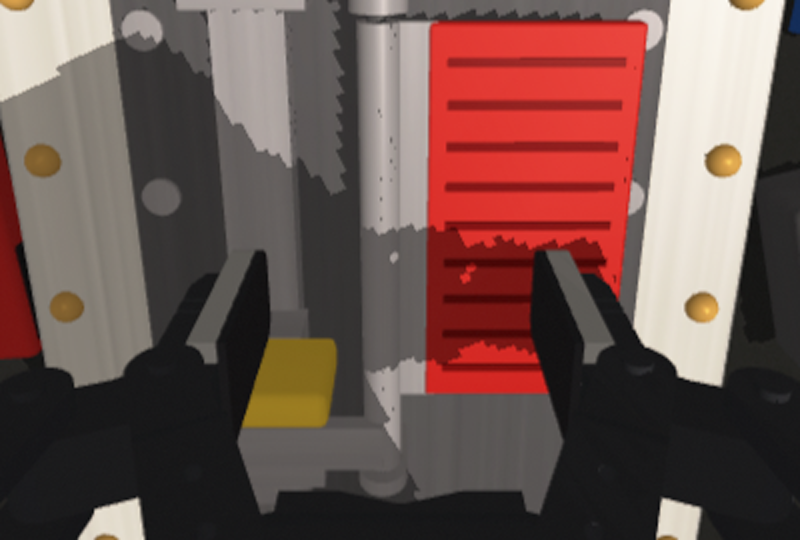

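The pad is pressed with about 16 N and the handle is fully back. Now I'll rise straight up.

Request:
apply_moves([
  {"twist": [0, 0, 0], "dp": [-0.004, 0, 0], "hand": -0.38},
  {"twist": [0, 0, 0], "dp": [-0.009, 0, 0], "hand": -0.38},
  {"twist": [0, 0, 0], "dp": [-0.015, 0, 0], "hand": -0.38},
  {"twist": [0, 0, 0], "dp": [-0.04, 0, 0], "hand": -0.38},
  {"twist": [0, 0, 0], "dp": [-0.08, 0, 0], "hand": -0.38},
])

```text
t: 8.4
position: [0.5066, 0.0049, 0.2078]
orientation: [-0.596, -0.379, 0.6, -0.375]
force: [0.6, 0.2, 1.0]
grip_width: 0.69
```

Request:
apply_moves([
  {"twist": [0, 0, 0], "dp": [-0.05, 0, 0], "hand": -0.38},
  {"twist": [0, 0, 0], "dp": [-0.07, 0, 0], "hand": -0.38},
  {"twist": [0, 0, 0], "dp": [-0.07, 0, 0], "hand": -0.38},
])

```text
t: 8.7
position: [0.509, 0.0052, 0.2843]
orientation: [0.6, 0.377, -0.596, 0.378]
force: [0.8, 0.3, -0.4]
grip_width: 0.689
```

```bash
python3 - <<'E'
from h import *
s=env.sense(); print(inbox(s["position"]),s["force"],s["t"])
c=cam("wrist","w11"); cs=cam("scene","s11")
m=mask(c,"red"); n,l,st,ce=cv2.connectedComponentsWithStats(m); print([(st[i].tolist()) for i in range(1,n) if st[i][4]>300], blobs(c,"yel"))
print(blobs(cs,"yel"),blobs(cs,"red")[-2:])
im=cs["img"][100:300,200:400,::-1]; cv2.imwrite("pics/s11z.png",cv2.resize(im,None,fx=3,fy=3,interpolation=cv2.INTER_CUBIC))
c=cam("side"); im=c["img"][100:250,260:460,::-1]; cv2.imwrite("pics/d11.png",cv2.resize(im,None,fx=4,fy=4,interpolation=cv2.INTER_CUBIC))
E
```

```text
[-18.7  -4.3 284.3] [ 0.79514825  0.26661712 -0.4264621 ] 8.7
[[327, 111, 56, 107, 5513], [156, 144, 43, 93, 2080]] [([259, 195, 45, 16, 666], [281.3, 202.9])]
[([307, 160, 16, 10, 117], [314.1, 164.1])] [([273, 156, 27, 34, 576], [286.3, 173.0]), ([367, 179, 15, 40, 418], [374.1, 198.5])]
```

View pics/w11.png

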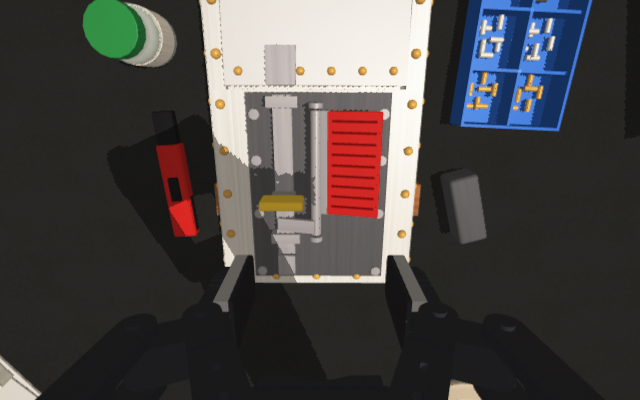

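View pics/s11z.png

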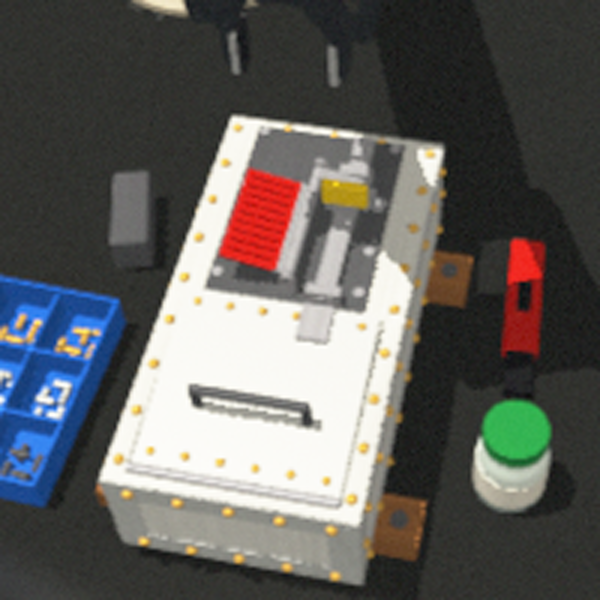

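View pics/d11.png

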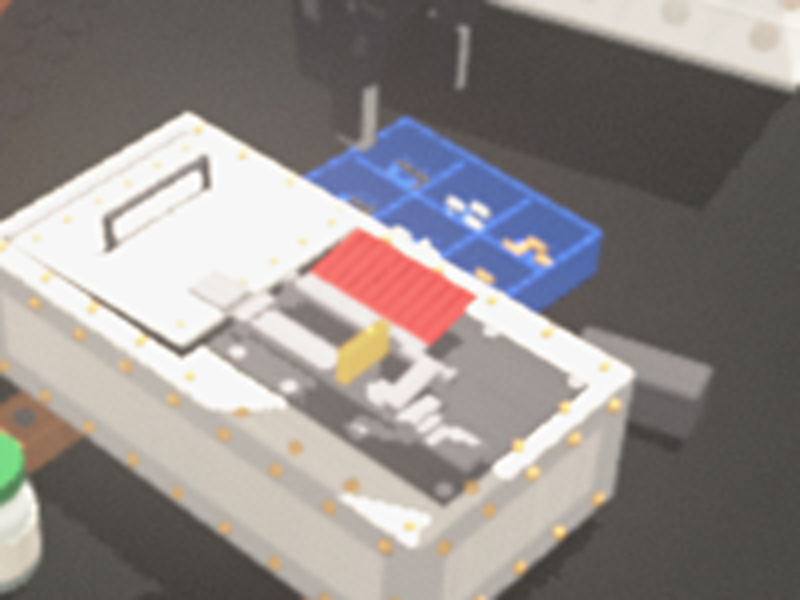

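The red pad's blob in the scene view is identical to its first one (576 px at 286.3,173.0), so the catch is fully up. The hatch is up by a small dark gap. I'll check the bolt travel and bystanders, then hand in.

```bash
python3 - <<'E'
from h import *
c=cam("scene")
a=onz(c,(311.5,173.5),.158);b=onz(c,blobs(c,"yel")[0][1],.158); print((inbox(b)-inbox(a)))
h0=cv2.imread("pics/scene0.png");h1=c["img"][:,:,::-1]
for n,(y0,y1,x0,x1),lo,hi in(("jar",(225,275,350,390),(45,120,60),(75,255,255)),("tray",(185,275,160,245),(105,150,80),(125,255,255)),("knife",(175,235,360,390),(0,150,90),(8,255,255))):
    r=[]
    for im in(h0,h1):
        m=cv2.moments(cv2.inRange(cv2.cvtColor(im[y0:y1,x0:x1].copy(),cv2.COLOR_BGR2HSV),lo,hi)); r.append((round(m["m10"]/m["m00"],1),round(m["m01"]/m["m00"],1)))
    print(n,r)
print(env.sense()["force"],env.job_done())
E
```

```text
[-28.5  -0.3   0. ]
jar [(21.8, 18.4), (21.7, 18.4)]
tray [(44.5, 45.1), (44.5, 45.1)]
knife [(14.1, 23.5), (14.1, 23.3)]
the job is handed in; nothing more can be done
[-0.02257592 -0.03838469  0.04320529] None
```

The hatch is unbolted. I held the red catch against its stop with one fingertip. With the other I pushed the handle back until the bolt stalled on its stop, then held there half a second and rose straight up. The job was handed in at about 9 s of robot time, with no verdict reported.

| Check | Result |
|---|---|
| Bolt travel | About 28.5 mm from the scene view, allowing 1–2 mm of measuring error. It needs 26.5 mm, and the arm felt the hard stop. |
| Catch | The pad looks identical to the first picture, so it has sprung up into the second notch. |
| Hatch | Raised slightly on its seal: a small dark gap shows at its free edge. I did not measure the angle. |
| Jar, tray, knife | Unmoved, to within 0.2 pixels in the scene view. |
| Riveting block | Judged by eye only; it looks unmoved. |
| Contact | No force on the tool; the gripper was about 140 mm above the lock. |

At the stop the upward force on the tool briefly fell to 2.3 N while the push peaked at about 25 N. I eased the push and pressed down again, to about 16 N in total, before letting go.

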